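# Seat a keyed vial nest in its spring socket and hold it down

### The job

Fit the vial nest to the capping station: lift it out of its white parking block, lower its shank into the round socket on the steel base plate and turn it while pushing until the key slips into the slot and the flange sits fully home on the socket. Then keep pushing until the sprung socket is down against its stop, and finish there, still holding the nest pressed fully down. Leave the two vials and the spanner alone.

Things in the scene. Friction and masses are not known exactly. Their poses are not given: they have to be found in the camera images.
- nest (a point): Centre of the black grip block of the loose vial nest (0.25 kg), upright in the parking block. Block: 44 mm along its x, 38 mm along its y (grip across these flat sides), 48 mm high, with a vial hole in the top. Under it is a steel flange, 42 mm diameter, 8 mm thick, its underside 32 mm below this point and its edge 2 mm proud of the flat sides. z is up.
- shank_tip (a point): Lower end of the nest's round steel shank, on its axis, 58 mm below the block's centre. Shank: 20 mm diameter, 26 mm long below the flange, end chamfered. A key 7 mm wide sticks out of it to 17 mm from the axis, towards the nest's own +x; it runs from the flange down 16 mm, so the lowest 10 mm of the shank are plain. Same axes as the nest.
- socket (a point): On the socket's axis, level with its top face at rest, 56 mm above the table; axes of the steel plate. The socket is an aluminium ring, 48 mm outside, 22 mm bore, deep enough for the whole shank; it does not turn. A 10 mm wide key slot is cut through one side from bore to outside, full height: it points anywhere within 0.45 rad either side of this point's +x, not told by these axes.
- plate: Fixed steel base plate, 200 x 150 x 12 mm (x, y, z), origin at the centre of its underside, straight below the socket. A black collar, 71 mm diameter, stands round the socket, its top 16 mm below the socket's; on its -x side a black locator with a low knob, no taller; +x is away from the robot. The slot is seen from above, or felt: off the slot the key rests on the ring, the flange 16 mm above it.
- hub (a joint): How far the sprung socket is pressed down, in m: 0 at rest (top), 0.008 on its stop. The spring needs about 5 N to start moving and about 13 N to reach the stop, and lifts the socket (even with the nest in it) back up when let go; once the key is over the slot a pressed socket jumps back up around it.
- stand: White parking block, fixed, 90 x 70 x 40 mm (x, y, z), origin at the centre of its underside. The nest's shank hangs in its 47 x 25 mm hole, long side along x, and the flange rests on its top, the key pointing along the block's +x (within 0.12 rad), which is away from the robot (within 0.4 rad of world x).
- vial_a: Bystander: small glass vial with a metal cap, 26 mm diameter, 52 mm high, upright; origin at the centre of its underside.
- vial_b: Bystander: a second, equal vial.
- spanner: Bystander: steel spanner 150 mm long lying flat on the table beyond the work, about 15 mm high.
Not all that is in view belongs to the job. What is shaped like the part that bears nest but green or orange is not meant.

How it is judged:
On the way, in this order (a step that is already met when the one before it is completed fails the run):
1. the nest is lifted clear of its parking block (height (world z) of nest above 0.102 m), for 0.1 s.
2. the key is in the slot and the shank home in the socket (horizontal distance between nest and socket below 0.003 m and angle between nest's own z axis and vertical below 0.06 rad and z of nest in the frame of socket below 0.0345 m), for 0.1 s.
At the end, for the whole second after the job is handed in: The nest is upright (within 0.06 rad) on the socket's axis (within 3 mm), its flange home on the socket, the socket pressed down at least 6 of its 8 mm (nest centre less than 26.5 mm above the socket point), and the fingers still hold or press the nest with more than 3 N (horizontal distance between nest and socket below 0.003 m and angle between nest's own z axis and vertical below 0.06 rad and z of nest in the frame of socket below 0.0265 m and value of joint hub above 0.006 m and contact force between the fingers and nest_part above 3 N); the arm keeps its last pose, push and grip.
It fails at once if a vial is moved or tipped, or the spanner is moved (distance of any of vial_a, vial_b, spanner from where it was at the start of the episode above 0.02 m or angle between any of vial_a, vial_b's own z axis and vertical above 0.5 rad).
It also fails if it takes over 48 s, if anything falls off the work surface, if the arm or the gripper's body presses on something with over 40 N, if the wrist force passes 120 N, or if a joint passes its speed limit or range.

### The arm

A 7-joint arm with a two-finger parallel gripper is mounted at the origin on the work surface. World frame = base frame: x ahead of the robot, y to its left, z up, the work surface at z = 0. Lengths are in m, angles in rad, forces in N, time in s.
With the tool pointing down it reaches from about 0.425 to 0.925 m from the base axis. Payload 6.8 kg.
Tool frame: the origin (TCP) lies at the very end of the fingers, on their centre line; the grasp point (between the pads) lies 19 mm behind it; z points along the fingers, y is the line along which they close (so a half turn about z gives the same grasp; the last joint's range is limited). The gripper opens to 85 mm and grips with 20 to 120 N. Pads are 22 mm wide; open, the fingers measure 114 mm over their backs; the gripper's body (76 mm by 85 mm) begins 54 mm behind the grasp point. The pads swing forward as they close: fully open they stand 13 mm farther back than shut.
Start: joints at [1.201, 0.477, 0.022, 1.555, -0.011, 1.109, -0.083], TCP at [0.175, -0.652, 0.231] pointing down, gripper open.
Joint ranges: [-2.96, 2.96], [-0.34, 2.1], [-1.41, 1.46], [0.24, 2.44], [-1.37, 4.51], [0.17, 1.92], [-2.96, 2.96]. Speed limits (rad/s): [2.39, 2.39, 3.14, 3.14, 3.14, 3.14, 3.14].

### API

Orientations are given as a unit quaternion [w, x, y, z].
In Python, from station import bot gives the robot as it stands.
- The arm moves only by the tool jog_arm, never from a script. Its argument "motion" is a list of rows, each a list of 7 numbers: the turn, a rotation vector about the tool's x, y, z in rad, then the shift along the tool's x, y, z in mm, then the finger opening in mm, from 0 to 85.4. A call has 1 to 10 rows; each row is the pose to reach, as a shift and turn from the pose commanded when the call began, along the tool's axes at that moment; what a row does not reach only later rows make up. A row lasts 1/8 s, in which the tool goes at most 62.5 mm and 10.7 degrees, less where a joint would pass 70% of its speed; a pose out of reach is approached as far as the arm can. A call with a gripper value outside its range is refused whole. The fingers move at their own pace and stop on an object; "grip_force" is the grip in N (left out, the last holds). Time passes only in rows, so rows that repeat a pose let the fingers close. It gives the time, the measured TCP pose, the force, the opening and the grip force at its end, in the units of the state.
- bot.get_obs(): the state, without advancing time (a new reading comes with each control period).
- bot.read_camera(name): name is "side" or "top" or "wrist"; returns a dict with "pixels" (400x640x3 uint8, red, green, blue), "camera_matrix" (3x3 intrinsics, pixels), "T" (4x4, takes a point from camera to world coordinates); the wrist camera has in their place "tool_from_camera" (4x4, takes a point from camera to tool coordinates, whose origin is the TCP and whose axes are the flange's). Camera axes: x right, y down, z forward; pixel columns grow to the right and rows downward; lengths in m; the calibration is good to about 2 mm. A picture is of the moment at which its call begins: read the wrist's pose just before it. There is no depth.
- bot.hand_in(): hands the job in; it is judged then, once.
Trained networks look in a picture, given as the dict that the camera call returned (one of the last four; its "shot" number tells which), for a name from the list of things; names that differ only in an ending like _2 or _b are one class to them, and where a whole thing is asked for, a point or a joint stands for the part that bears it (a point fixed in the world has none). Each returns a list of dicts, best first, with "score" (0 to 1); they miss things now and then, are a little off and sometimes report something else, mostly with a low value. They report only what shows in the picture. A call takes as long as a camera call. They do not tell look-alikes from the thing itself.
- bot.spot_in(thing, picture): "xy" ([column, row] in pixels, amid what is visible of it).
- bot.tip_of(thing, picture): "xy" ([column, row] in pixels: a listed point, or the origin of a listed thing).
The state is a dict: "t": time; "q": joint angles; "joint_vel": joint speeds; "joint_torque": joint torques, N m; "eef_pos": TCP position; "tool_rot": TCP orientation; "contact_force": force on the tool from outside, world axes, zero at the start; "torque": the same for the moment, N m; "gripper_width": opening from 0.0 (shut) to 1.0 (fully open); "grasp_force": force on a finger pad.
Only numpy, scipy, OpenCV 4.12 (cv2) and the standard library are available. Lean on these libraries where they do the work, as an engineer would, in place of code of your own. Each camera call takes 0.05 s, during which the arm holds its last target. There are 200 camera calls.

## Working session

There is one attempt and no reset: what is moved stays moved. The work goes in short steps, Python scripts to look and compute and a tool call to move; the robot and the scene stay as the last step left them, time stands still between calls to the robot, and variables do not carry over. Pictures are saved under pics/ and viewed, at most 10 in all, crops included, and the job is handed in when it is done.

Besides the shell and the picture viewer there is one more tool, called after ">>>" in YAML: its name, and indented under it one key for each argument. jog_arm: Moves the arm, as the interface text tells. Its arguments: {"type":"object","properties":{"motion":{"type":"array"},"grip_force":{"type":"number"}},"required":["motion"]}

```bash
mkdir -p pics; ls; cat > h.py <<'E'
import numpy as np, cv2
from scipy.spatial.transform import Rotation as R
from station import bot
def tool():
    o=bot.get_obs(); T=np.eye(4); w,x,y,z=o["tool_rot"]
    T[:3,:3]=R.from_quat([x,y,z,w]).as_matrix(); T[:3,3]=o["eef_pos"]; return T,o
def shot(name):
    T,o=tool(); p=bot.read_camera(name)
    C=np.array(p["T"]) if "T" in p else T@np.array(p["tool_from_camera"])
    return p,C
def at(p,C,xy,z):
    d=C[:3,:3]@np.linalg.solve(np.array(p["camera_matrix"]),[xy[0],xy[1],1.])
    return C[:3,3]+d*(z-C[2,3])/d[2]
def proj(p,C,X):
    c=np.linalg.inv(C)@np.append(X,1); u=np.array(p["camera_matrix"])@c[:3]; return u[:2]/u[2]
def save(p,n): cv2.imwrite("pics/"+n,p["pixels"][:,:,::-1])
E
python3 - <<'E'
from h import *
np.set_printoptions(precision=4,suppress=True)
T,o=tool(); print(T, o["contact_force"],o["t"])
Z=dict(nest=.072-.0+0.0,socket=.056,stand=0,vial_a=0,plate=0,spanner=0)
pics=[]
for c in("top","side"):
    p,C=shot(c); pics.append(p["pixels"]); print(c,C[:3,3])
    for n,z in Z.items():
        print(n,[(np.round(d["xy"]),round(d["score"],2),at(p,C,d["xy"],z)[:2].round(3)) for d in bot.tip_of(n,p)])
    save(p,c+"0.png")
E
```

```text
pics
[[ 0.9659  0.2588 -0.0006  0.1745]
 [ 0.2588 -0.9659  0.0017 -0.6514]
 [-0.0001 -0.0018 -1.      0.2303]
 [ 0.      0.      0.      1.    ]] [-0.8316  0.1668 -0.2835] 0.0
top [0.4341 0.0187 1.0811]
nest [(array([254., 229.]), 0.72, array([0.51 , 0.169])), (array([306., 232.]), 0.69, array([0.499, 0.054])), (array([207., 246.]), 0.59, array([0.474, 0.272]))]
socket [(array([432., 226.]), 0.69, array([ 0.506, -0.231]))]
stand [(array([262., 233.]), 0.61, array([0.506, 0.162]))]
vial_a [(array([324., 188.]), 0.46, array([0.611, 0.009])), (array([332., 286.]), 0.44, array([ 0.378, -0.001]))]
plate [(array([425., 225.]), 0.66, array([ 0.513, -0.228]))]
spanner [(array([344., 114.]), 0.94, array([ 0.794, -0.044]))]
side [0.2991 0.6522 0.5463]
nest [(array([324., 260.]), 0.85, array([0.506, 0.168])), (array([320., 316.]), 0.62, array([0.467, 0.282])), (array([350., 229.]), 0.59, array([0.494, 0.072]))]
socket [(array([385., 165.]), 0.88, array([ 0.503, -0.222]))]
stand [(array([327., 290.]), 0.66, array([0.503, 0.167]))]
vial_a [(array([308., 227.]), 0.76, array([0.61, 0.01])), (array([416., 250.]), 0.72, array([0.375, 0.003]))]
plate [(array([381., 182.]), 0.95, array([ 0.513, -0.231]))]
spanner [(array([250., 198.]), 0.59, array([ 0.79 , -0.047]))]
```

View pics/top0.png

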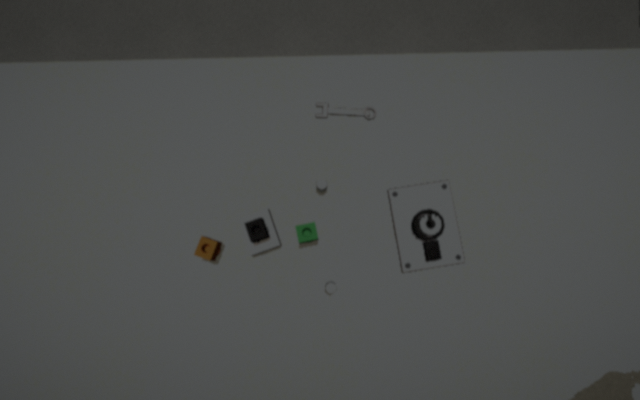

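```bash
python3 - <<'E'
import cv2
a=cv2.imread("pics/top0.png")[180:290,180:360]; b=cv2.imread("pics/top0.png")[170:280,370:490]
s=cv2.imread("pics/side0.png")[190:350,240:440]
f=lambda i,h:cv2.resize(i,None,fx=h/i.shape[0],fy=h/i.shape[0],interpolation=cv2.INTER_CUBIC)
t=cv2.hconcat([f(a,270),f(b,270)]); s=f(s,300)
t=cv2.copyMakeBorder(t,0,0,0,max(0,s.shape[1]-t.shape[1]),0); s=cv2.copyMakeBorder(s,0,0,0,t.shape[1]-s.shape[1],0)
o=cv2.vconcat([t,s]);print(o.shape);cv2.imwrite("pics/crop1.png",o)
E
```

```text
(570, 737, 3)
```

View pics/crop1.png

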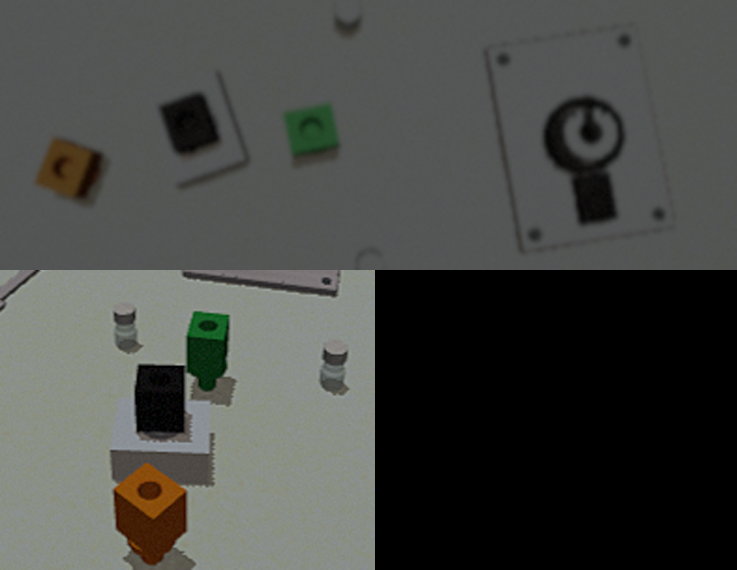

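The three look-alikes, by pixel in the top image, are orange (207,246), black in the white block (256,230) and green (306,232). The black one is the nest. In the top image the socket is at about (430,224), with its slot pointing up and slightly left. I'll look at the socket with the wrist camera on the way over.

```bash
python3 - <<'E'
from h import *
p,C=shot("wrist"); print(np.round(p["tool_from_camera"],3)); print(np.round(p["camera_matrix"]))
T,_=tool(); 
for g in([.505,-.228,.23],[.508,.168,.23]): print((T[:3,:3].T@(np.array(g)-T[:3,3])*1000).round())
E
```

```text
[[-0.    -0.956 -0.292  0.075]
 [ 1.    -0.    -0.001 -0.001]
 [ 0.    -0.292  0.956 -0.143]
 [ 0.     0.     0.     1.   ]]
[[322.   0. 318.]
 [  0. 322. 194.]
 [  0.   0.   1.]]
[ 429. -324.    1.]
[ 534. -706.    1.]
```

>>> jog_arm:
  motion:
    - [0,0,0,48,-36,0,85]
    - [0,0,0,96,-72,0,85]
    - [0,0,0,144,-108,0,85]
    - [0,0,0,192,-144,0,85]
    - [0,0,0,240,-180,0,85]
    - [0,0,0,288,-216,0,85]
    - [0,0,0,336,-252,0,85]
    - [0,0,0,384,-288,0,85]
    - [0,0,0,429,-324,0,85]
    - [0,0,0,429,-324,0,85]

```text
t: 2.0
eef_pos: [0.5084, -0.2226, 0.2316]
tool_rot: [-0.001, 0.991, 0.135, 0.001]
contact_force: [-0.1, -0.3, 0.3]
gripper_width: 0.992
grasp_force: 0.0
```

```bash
cat > sock.py <<'E'
from h import *
import sys
np.set_printoptions(precision=4,suppress=True)
T,o=tool(); p,C=shot("wrist"); print(T[:3,3],np.arctan2(T[1,0],T[0,0]),o["t"],o["contact_force"])
for n,z in(("socket",.056),("plate",0)): print(n,[(np.round(d["xy"]),round(d["score"],2),at(p,C,d["xy"],z)[:2]) for d in bot.tip_of(n,p)])
# rectify at z=.056, about TCP, world axes: up=+x, left=+y, 0.3 mm/px
c=T[:3,3]; s=.0003; N=500
q=[(-.06,-.06),(-.06,.06),(.06,.06),(.06,-.06)]
src=np.float32([proj(p,C,[c[0]+a,c[1]+b,.056]) for a,b in q])
dst=np.float32([(N/2-b/s,N/2-a/s) for a,b in q])
im=cv2.warpPerspective(p["pixels"][:,:,::-1].copy(),cv2.getPerspectiveTransform(src,dst),(N,N),flags=cv2.INTER_CUBIC)
im=cv2.convertScaleAbs(im,alpha=1.8); cv2.imwrite("pics/"+sys.argv[1],im)
E
python3 sock.py sock1.png
```

```text
[ 0.5084 -0.2226  0.2316] 0.2708858662840455 2.0 [-0.1406 -0.3106  0.3222]
socket []
plate []
```

View pics/sock1.png

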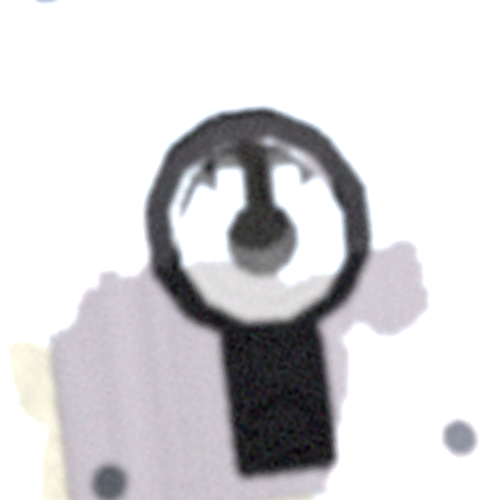

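The rectified picture shows the ring. The bore is centred at about (263,240) and the slot runs up to about (254,150), so its yaw is near +0.09. I'll measure it numerically before moving on.

```bash
python3 - <<'E'
from h import *
im=cv2.cvtColor(cv2.imread("pics/sock1.png"),cv2.COLOR_BGR2GRAY)
for r in range(165,206,5):
    c=np.where(im[r,225:300]<150)[0]+225; print(r,c.min(),c.max(),(c.min()+c.max())/2)
m=(im<175).astype(np.uint8)
for r in (225,232,240,248,256,264,270):
    c=np.where(im[r,215:310]<185)[0]+215; print(r,c.min(),c.max())
print(np.where(im[200:300,263]>=185)[0]+200)
T,o=tool(); print(o["t"],o["eef_pos"],np.arctan2(T[1,0],T[0,0]))
g=T[:3,:3].T@(np.array([.508,.168,.232])-T[:3,3])*1000; print(g)
E
```

```text
165 237 271 254.0
170 243 270 256.5
175 244 269 256.5
180 245 270 257.5
185 245 270 257.5
190 246 271 258.5
195 246 272 259.0
200 247 272 259.5
205 246 275 260.5
225 231 293
232 228 295
240 228 296
248 229 294
256 232 290
264 235 284
270 241 277
[276 277 278 279 280 281 282 283 284 285 286 287 288 289 290 291 292 293
 294 295 296 297 298 299]
2.15 [ 0.50463222 -0.22902705  0.23123237] 0.2607480459634368
[ 105.60830476 -382.73784678   -1.01872018]
```

```bash
cat > m.py <<'E'
import sys,subprocess
subprocess.run(["python3","sock.py",sys.argv[1]])
import cv2,numpy as np
im=cv2.cvtColor(cv2.imread("pics/"+sys.argv[1]),cv2.COLOR_BGR2GRAY)
n,l,s,c=cv2.connectedComponentsWithStats((im<150).astype(np.uint8))
o=cv2.HoughCircles(im,cv2.HOUGH_GRADIENT,1.5,100,param1=100,param2=15,minRadius=30,maxRadius=40); print(o)
for r in range(165,275,8):
    e=np.where(im[r,220:310]<170)[0]+220
    if len(e): print(r,e.min(),e.max(),(e.min()+e.max())/2)
E
python3 m.py sock2.png
```

```text
[ 0.5046 -0.229   0.2312] 0.2607480459634368 2.15 [ 0.1157 -0.4506  0.0485]
socket []
plate []
[[[240.75 225.75  35.55]
  [389.25 297.75  37.5 ]
  [284.25 423.75  34.2 ]
  [168.75 345.75  35.85]
  [348.75 173.25  37.5 ]
  [ 12.75 434.25  31.95]]]
165 222 309 265.5
173 223 250 236.5
181 224 251 237.5
189 224 252 238.0
197 220 261 240.5
205 220 266 243.0
213 220 271 245.5
221 220 273 246.5
229 220 273 246.5
237 220 271 245.5
245 220 267 243.5
253 220 258 239.0
261 231 246 238.5
```

>>> jog_arm:
  motion:
    - [0,0,0,15,-55,-10,85]
    - [0,0,0,30,-110,-20,85]
    - [0,0,0,45,-165,-30,85]
    - [0,0,0,60,-220,-40,85]
    - [0,0,0,75,-275,-40,85]
    - [0,0,0,91,-330,-40,85]
    - [0,0,0,105,-382,-40,85]
    - [0,0,0,105,-382,-40,85]
    - [0,0,0,105,-382,-40,85]

```text
t: 3.42
eef_pos: [0.508, 0.1667, 0.2711]
tool_rot: [0.0, 0.992, 0.13, -0.0]
contact_force: [-0.6, -1.3, 0.6]
gripper_width: 0.992
grasp_force: 0.0
```

```bash
python3 - <<'E'
from h import *
np.set_printoptions(precision=4,suppress=True)
bot.read_camera("top")
T,o=tool(); p,C=shot("wrist"); print(T[:3,3],np.arctan2(T[1,0],T[0,0]),o["t"])
print([(np.round(d["xy"]),round(d["score"],2),at(p,C,d["xy"],.072)[:2]) for d in bot.tip_of("nest",p)])
c=T[:3,3]; s=.0003; N=500; q=[(-.06,-.06),(-.06,.06),(.06,.06),(.06,-.06)]
src=np.float32([proj(p,C,[c[0]+a,c[1]+b,.096]) for a,b in q]); dst=np.float32([(N/2-b/s,N/2-a/s) for a,b in q])
im=cv2.warpPerspective(p["pixels"][:,:,::-1].copy(),cv2.getPerspectiveTransform(src,dst),(N,N),flags=cv2.INTER_CUBIC)
im=cv2.convertScaleAbs(im,alpha=2.5); cv2.imwrite("pics/nest1.png",im)
E
```

```text
[0.5082 0.166  0.2711] 0.2588621439799375 3.475
[(array([409., 194.]), 0.93, array([0.5045, 0.0605])), (array([321., 168.]), 0.68, array([0.5081, 0.1636])), (array([219., 171.]), 0.66, array([0.4769, 0.2695]))]
```

View pics/nest1.png

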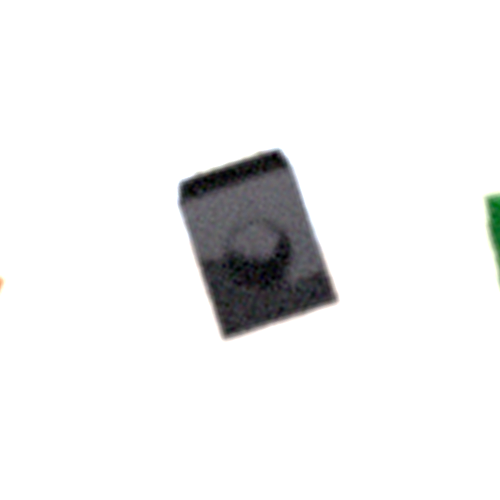

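>>> jog_arm:
  motion:
    - [0,0,-0.068,-1,2,50,65]
    - [0,0,-0.068,-1,2,100,65]
    - [0,0,-0.068,-1,2,150,65]
    - [0,0,-0.068,-1,2,190,65]
    - [0,0,-0.068,-1,2,218,65]
    - [0,0,-0.068,-1,2,218,65]
    - [0,0,-0.068,-1,2,218,30]
    - [0,0,-0.068,-1,2,218,30]
    - [0,0,-0.068,-1,2,218,30]
    - [0,0,-0.068,-1,2,218,30]
  grip_force: 70

```text
t: 4.82
eef_pos: [0.5089, 0.1658, 0.055]
tool_rot: [0.0, 0.987, 0.164, 0.002]
contact_force: [-0.3, -2.1, 7.2]
gripper_width: 0.434
grasp_force: 70.9
```

>>> jog_arm:
  motion:
    - [0,0,0,0,0,0,25]
    - [0,0,0,0,0,0,25]
    - [0,0,0,0,0,0,25]

```text
t: 5.2
eef_pos: [0.5088, 0.1658, 0.055]
tool_rot: [0.0, 0.986, 0.164, 0.002]
contact_force: [0.0, -3.3, 7.2]
gripper_width: 0.438
grasp_force: 70.9
```

>>> jog_arm:
  motion:
    - [0,0,0,0,0,-20,25]
    - [0,0,0,0,0,-50,25]
    - [0,0,0,0,0,-90,25]
    - [0,0,0,0,0,-120,25]
    - [0,0,0,0,0,-120,25]
    - [0,0,0,0,0,-120,25]

```text
t: 5.95
eef_pos: [0.5066, 0.1654, 0.1724]
tool_rot: [0.0, 0.986, 0.164, -0.001]
contact_force: [0.1, -0.9, -3.5]
gripper_width: 0.433
grasp_force: 70.6
```

```bash
python3 - <<'E'
from h import *
np.set_printoptions(precision=4,suppress=True)
T,o=tool(); p,C=shot("wrist"); print(T,np.arctan2(T[1,0],T[0,0]),o["t"],o["contact_force"],o["gripper_width"],o["grasp_force"])
A=np.array(p["tool_from_camera"])
print([(np.round(d["xy"]),round(d["score"],2),at(p,A,d["xy"],-.017)) for d in bot.tip_of("nest",p)])
# rectify in tool frame at z=-.041 : up = tool x, right = tool y, .2mm/px
s=.0002;N=500;q=[(-.03,-.03),(-.03,.03),(.03,.03),(.03,-.03)]
src=np.float32([proj(p,A,[a,b,-.041]) for a,b in q]); dst=np.float32([(N/2+b/s,N/2-a/s) for a,b in q])
im=cv2.warpPerspective(p["pixels"][:,:,::-1].copy(),cv2.getPerspectiveTransform(src,dst),(N,N),flags=cv2.INTER_CUBIC)
cv2.imwrite("pics/held.png",cv2.convertScaleAbs(im,alpha=2.5))
E
```

```text
[[ 0.9461  0.3237 -0.0012  0.5066]
 [ 0.3237 -0.9461 -0.0007  0.1654]
 [-0.0013  0.0003 -1.      0.1724]
 [ 0.      0.      0.      1.    ]] 0.3296861361320603 5.95 [ 0.1038 -0.9196 -3.5469] 0.4332684094768058 70.59133617673069
[(array([183., 187.]), 0.89, array([ 0.0392, -0.056 , -0.017 ])), (array([436., 236.]), 0.8, array([ 0.0173,  0.0498, -0.017 ])), (array([318., 275.]), 0.7, array([-0.0015, -0.0007, -0.017 ]))]
```

View pics/held.png

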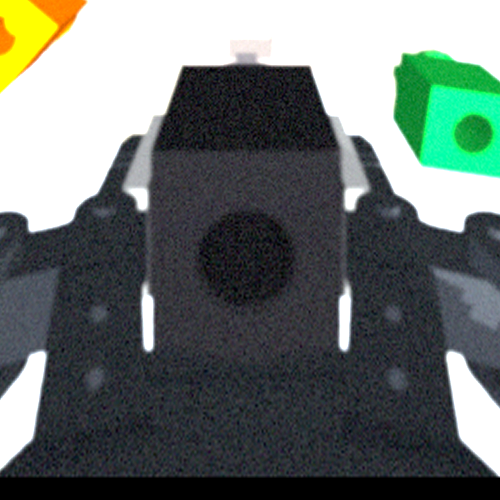

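>>> jog_arm:
  motion:
    - [0,0,0.08,-17,53,0,25]
    - [0,0,0.16,-34,106,0,25]
    - [0,0,0.25,-51,159,0,25]
    - [0,0,0.25,-68,212,0,25]
    - [0,0,0.25,-85,265,0,25]
    - [0,0,0.25,-102,318,0,25]
    - [0,0,0.25,-120,373,0,25]
    - [0,0,0.25,-120,373,25,25]
    - [0,0,0.25,-120,373,50,25]
    - [0,0,0.25,-120,373,50,25]

```text
t: 7.3
eef_pos: [0.5123, -0.225, 0.1204]
tool_rot: [-0.001, 0.999, 0.04, -0.003]
contact_force: [0.4, -0.1, -2.8]
gripper_width: 0.439
grasp_force: 71.0
```

```bash
cat > st.py <<'E'
from h import *
np.set_printoptions(precision=4,suppress=True)
T,o=tool(); print(T[:3,3],"yaw",np.arctan2(T[1,0],T[0,0]),"zax",T[:3,2],o["t"],o["contact_force"],o["torque"],o["gripper_width"],o["grasp_force"])
E
python3 - <<'E'
from h import *
bot.read_camera("top")
exec(open("st.py").read())
out=[]
for n in("top","side"):
    p,C=shot(n); X=T[:3,3]; sx,sy=[int(v) for v in proj(p,C,[.512,-.2265,.07])]
    im=p["pixels"][sy-50:sy+50,sx-65:sx+65,::-1].copy()
    out.append(cv2.resize(cv2.convertScaleAbs(im,alpha=2 if n=="top" else 1.2),(780,600)[:2] if 0 else (390,300),interpolation=cv2.INTER_CUBIC))
cv2.imwrite("pics/above.png",cv2.hconcat(out))
E
```

```text
[ 0.5136 -0.2253  0.1219] yaw 0.08017665003912154 zax [-0.0033  0.0014 -1.    ] 7.35 [ 0.1977 -1.4226 -1.4295] [-0.0523 -0.0208 -0.0486] 0.43755956553789327 71.03648460935801
```

View pics/above.png

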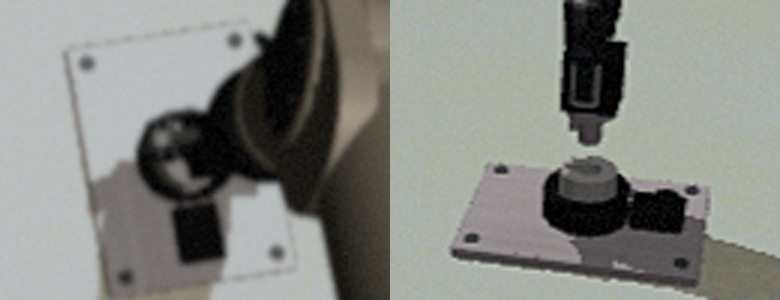

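The side view shows the shank above the bore, at about (587,135) against the ring at (588,175). I'll correct about 1 mm in y and lower it.

>>> jog_arm:
  motion:
    - [0,0,0,0,1.2,0,25]
    - [0,0,0,0,1.2,8,25]
    - [0,0,0,0,1.2,16,25]
    - [0,0,0,0,1.2,21,25]
    - [0,0,0,0,1.2,24,25]
    - [0,0,0,0,1.2,27,25]
    - [0,0,0,0,1.2,30,25]
    - [0,0,0,0,1.2,30,25]

```text
t: 8.45
eef_pos: [0.5146, -0.227, 0.0931]
tool_rot: [-0.0, 0.999, 0.04, -0.0]
contact_force: [0.4, -0.7, -2.5]
gripper_width: 0.434
grasp_force: 71.0
```

```bash
python3 st.py
```

```text
[ 0.5146 -0.227   0.0931] yaw 0.07982712572494065 zax [-0.0003  0.0001 -1.    ] 8.45 [ 0.4382 -0.7148 -2.5475] [-0.0426 -0.043   0.0002] 0.4338618518884264 71.03806101484224
```

>>> jog_arm:
  motion:
    - [0,0,0,0,0,3,25]
    - [0,0,0,0,0,6,25]
    - [0,0,0,0,0,8,25]
    - [0,0,0,0,0,10,25]
    - [0,0,0,0,0,10,25]

```text
t: 9.07
eef_pos: [0.5146, -0.227, 0.0831]
tool_rot: [-0.0, 0.999, 0.04, -0.0]
contact_force: [0.3, -0.6, -3.0]
gripper_width: 0.435
grasp_force: 71.0
```

```bash
python3 st.py
```

```text
[ 0.5146 -0.227   0.0831] yaw 0.07982801655282194 zax [-0.0003  0.0001 -1.    ] 9.075 [ 0.3307 -0.5861 -3.0394] [-0.0104 -0.0065 -0.0258] 0.4354769097190249 71.03803764330223
```

The key is past the ring top with no force, so it is in the slot. I'll keep lowering.

>>> jog_arm:
  motion:
    - [0,0,0,0,0,4,25]
    - [0,0,0,0,0,8,25]
    - [0,0,0,0,0,11,25]
    - [0,0,0,0,0,13,25]
    - [0,0,0,0,0,13,25]
    - [0,0,0,0,0,13,25]
    - [0,0,0,0,0,15,25]
    - [0,0,0,0,0,17,25]
    - [0,0,0,0,0,17,25]

```text
t: 10.2
eef_pos: [0.5147, -0.227, 0.0665]
tool_rot: [0.0, 0.999, 0.04, -0.0]
contact_force: [-4.4, 1.8, 6.8]
gripper_width: 0.432
grasp_force: 71.9
```

```bash
python3 st.py
```

```text
[ 0.5147 -0.227   0.0665] yaw 0.0797719304543984 zax [-0.0002 -0.     -1.    ] 10.2 [-4.415   1.7743  6.8059] [ 0.3612  0.7816 -0.0059] 0.4319669170001863 71.89551515970379
```

>>> jog_arm:
  motion:
    - [0,0,0,0,0,1,25]
    - [0,0,0,0,0,2,25]
    - [0,0,0,0,0,3,25]
    - [0,0,0,0,0,4,25]
    - [0,0,0,0,0,4.5,25]
    - [0,0,0,0,0,4.5,25]

```text
t: 10.95
eef_pos: [0.5147, -0.227, 0.063]
tool_rot: [0.0, 0.999, 0.04, -0.0]
contact_force: [-6.7, 2.3, 16.2]
gripper_width: 0.437
grasp_force: 73.5
```

```bash
python3 st.py
```

```text
[ 0.5147 -0.227   0.063 ] yaw 0.07964001837577989 zax [-0.0001 -0.0004 -1.    ] 10.95 [-6.6942  2.3061 16.173 ] [ 0.606   1.5489 -0.0398] 0.43676641465822735 73.49781815428287
```

>>> jog_arm:
  motion:
    - [0,0,0,-0.5,0,1,25]
    - [0,0,0,-0.5,0,1.5,25]
    - [0,0,0,-0.5,0,1.5,25]
    - [0,0,0,-0.5,0,1.5,25]

```text
t: 11.45
eef_pos: [0.5147, -0.227, 0.0629]
tool_rot: [0.0, 0.999, 0.04, 0.0]
contact_force: [-10.6, 4.7, 27.8]
gripper_width: 0.437
grasp_force: 74.9
```

```bash
python3 st.py; python3 -c "
from h import *
p,C=shot('side'); x,y=[int(v) for v in proj(p,C,[.512,-.2265,.07])]
cv2.imwrite('pics/end.png',cv2.resize(p['pixels'][y-50:y+50,x-65:x+65,::-1],(520,400),interpolation=cv2.INTER_CUBIC))"
```

```text
[ 0.5147 -0.227   0.0629] yaw 0.07966095265188192 zax [ 0.0008 -0.0007 -1.    ] 11.45 [-10.6141   4.6554  27.8375] [ 1.0143  2.2751 -0.0231] 0.43676551817930714 74.88058143295348
```

View pics/end.png

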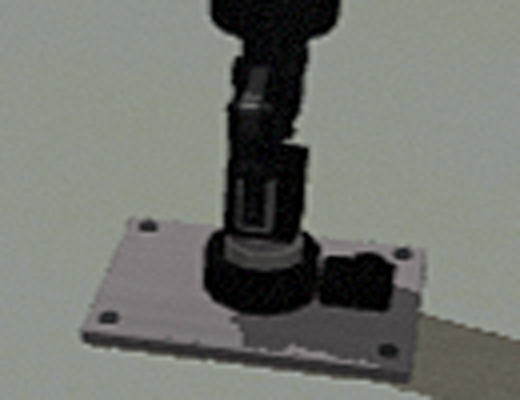

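The nest sits in the ring at about (262,245). The last extra push raised the force to 28 N with no more travel, so the socket is on its stop. Handing in.

```bash
python3 -c "
from station import bot
print(bot.hand_in())"
```

```text
the job is handed in; nothing more can be done
None
```

The nest is in the socket with its key in the slot and the sprung socket pressed onto its stop, and I handed the job in at about 11.5 s with the gripper still holding it down; no verdict was returned.

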